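Open a grinding jar on its bracing stud

ROBOT

A 6-joint arm with a two-finger parallel gripper is mounted at the origin on a cart in front of the work surface, level with it; the furniture and walls round the work are solid. World frame = base frame: x ahead of the robot, y to its left, z up, the work surface at z = 0. Lengths are in m, angles in rad, forces in N, time in s.
With the tool pointing down it reaches from about 0.325 to 0.925 m from the base axis. Payload 3.1 kg.
Tool frame: the origin (TCP) lies at the very end of the fingers, on their centre line; the grasp point (between the pads) lies 19 mm behind it (env.grip_depth is the distance from the TCP to the grasp point, in m); z points along the fingers, y is the line along which they close (so a half turn about z gives the same grasp; the last joint's range is limited). The gripper opens to 85 mm and grips with 20 to 120 N. Pads are 22 mm wide; open, the fingers measure 114 mm over their backs; the gripper's body (76 mm by 85 mm) begins 54 mm behind the grasp point. The pads swing forward as they close: fully open they stand 13 mm farther back than shut.
Start: joints at [1.073, 0.217, 1.613, -0, 1.311, -0.112], TCP at [0.235, 0.579, 0.231] pointing down, gripper open.
Joint ranges: [-2.75, 2.75], [-0.78, 2.1], [0.31, 2.55], [-1.13, 4.27], [0.13, 2.63], [-2.58, 2.58]. Speed limits (rad/s): [2.79, 2.79, 3.14, 3.14, 3.14, 3.14].

INTERFACE

Orientations are given as a unit quaternion [x, y, z, w].
In Python, from rig import env gives the robot as it stands.
- The arm moves only by the tool shift_gripper, called after "Request:" as name(argument=value, ...), one argument or row to a line, values as JSON. Schema: {"type":"object","properties":{"segments":{"type":"array","items":{"type":"array","prefixItems":[{"type":"number"},{"type":"array","items":{"type":"number"},"minItems":3,"maxItems":3},{"type":"number"}],"minItems":3,"maxItems":3},"minItems":1,"maxItems":5},"clamp_n":{"type":"number"},"only":{"type":"string"},"quiet":{"type":"boolean"},"lines":{"type":"string"}},"required":["segments"],"additionalProperties":false}. segments is a list of rows, 1 to 5 of them, each written [opening, [dx, dy, dz], turn]: the opening from 0.0 (shut) to 1.0 (fully open), then dx, dy, dz in shares of the most that a row can go, 1 being 62.5 mm, then a turn about the tool's z in fractions of the full range, 1 being 2 pi rad; each row shifts and turns the commanded pose from where the row before left it, along the tool's axes as they then stand; what a row does not reach is not made up. A row lasts 1/8 s, in which the tool goes at most 0.0625 m and 0.188 rad, less where a joint would pass 70% of its speed; a pose out of reach is approached as far as the arm can. The fingers move at their own pace and stop on an object; clamp_n is the grip in N (left out, the last holds). Time passes only in rows, so rows that do not move let the fingers close. The tool returns the time, the measured TCP pose, the force, the opening and the grip force at its end. only (a regular expression) keeps the lines of the reply that match it, lines (a string "A,B") keeps lines A to B, and quiet returns only ok. A shift or turn number past 1, either way, is cut back to 1. Input that does not fit is refused with a message, and nothing moves.
- env.read_state(): the state, without advancing time (a new reading comes with each control period).
- env.read_camera(name): name is "side" or "top" or "wrist"; returns the picture (400x640x3 uint8, blue, green, red); there is no depth.
- env.camera_model(name): a dict with "K" (3x3 intrinsics, pixels), "rvec" (rotation vector, rad) and "tvec" (3), from world to camera coordinates, as OpenCV has them; the wrist camera has in their place "hand_eye" (4x4, takes a point from camera to tool coordinates, whose origin is the TCP and whose axes are the flange's). Camera axes: x right, y down, z forward; pixel columns grow to the right and rows downward; lengths in m; the calibration is good to about 2 mm. A picture is of the moment at which its call begins: read the wrist's pose just before it. camera_model takes no time and is no camera call.
- env.finish_job(): hands the job in; it is judged then, once.
The state is a dict: "t": time; "joint_positions": joint angles; "joint_vel": joint speeds; "tau": joint torques, N m; "eef_pos": TCP position; "orientation": TCP orientation; "wrist_force": force on the tool from outside, world axes, zero at the start; "ft_torque": the same for the moment, N m; "opening": opening from 0.0 (shut) to 1.0 (fully open); "grasp_force": force on a finger pad.
Only numpy, scipy, OpenCV 4.12 (cv2) and the standard library are available. Lean on these libraries where they do the work, as an engineer would, in place of code of your own. Each camera call takes 0.05 s, during which the arm holds its last target. There are 200 camera calls.

TASK

Set the closed grinding jar down on the stand, its square socket fully home over the square stud so that the jar cannot turn, then unscrew its tight black lid anticlockwise and stop turning when the threads let go, with the lid's yellow mark in line with the jar's. Lift the freed lid straight up and finish while still holding it, level, its lower edge about two centimetres above the jar's mouth; leave the jar fully home on the stud and do not upset the jar or the other things on the bench.

Things in the scene. Friction and masses are not known exactly. Their poses are not given: they have to be found in the camera images.
- stand: Bracing stand, fixed: blue steel plate 120 x 120 x 12 mm with a bright square stud in the middle, 22 x 22 mm, 17 mm tall, its sides parallel to the plate's, its top 3.5 mm narrowed to 19 mm. Origin: centre of the plate's underside on the bench; x, y parallel to the sides, z up. The stud's top is at z = 29 mm.
- jar: Steel jar, 0.4 to 0.65 kg: square foot 72 x 72 x 22 mm, body 55 mm across, neck 40 mm. Underneath, a centred blind socket, 25 x 25 mm, 19 mm deep, parallel to the foot: fits the stud in 4 directions; home, the foot rests on the plate, 12 mm above the stand's origin. Origin: centre of underside; z up, x, y parallel to the foot; yellow mark on the +x side.
- jar_mouth (a point): Centre of the jar's rim, 84 mm above its underside. On the neck just below are three short sloping threads; three pins in the lid run under them, and a sprung seal in the lid presses on the rim with about 8 N. Loosening takes up to about 0.3 N m, so an unbraced jar turns with its lid.
- lid: Black ribbed round lid, 58 mm across, 28 mm tall, 0.1 kg. Closed, its lower edge is 64 mm and its top 92 mm above the jar's underside; tight enough to carry and turn the jar by it. Origin: centre of its lower edge, z up. Anticlockwise from above opens it: it may rise up to 2.5 mm but need not be let rise; the threads let go after about 50 degrees. Clockwise it stops within about 10 degrees.
- lid_mark (a point): Yellow mark on the lid's top, 24 mm from its axis, 28 mm above its lower edge. Closed, it stands about 72 degrees clockwise of the jar's mark (the jar's +x side). The lid is free to lift with its mark from about 22 degrees before to 22 degrees past the jar's mark, best in line (72 degrees of turn); beyond that the pins meet a stop.
- mortar_cube_4: Bystander, to be left alone: small grey mortar cube, 50 mm, at the left front. Origin: centre of its underside.
- spanner_1: Bystander, to be left alone: steel spanner 172 mm long lying at the left front. Origin: centre of its underside.
- marker_1: Bystander, to be left alone: black marker pen, 85 mm, lying at the front. Origin: centre of its underside.
- tin_a: Bystander, to be left alone: lidded metal moisture tin, 68 mm across, 45 mm tall, behind the work. Origin: centre of its underside.
- beaker: Bystander, to be left alone: white beaker, 66 mm across, 85 mm tall, behind the work. Origin: centre of its underside.

How it is judged:
On the way, in this order (a step that is already met when the one before it is completed fails the run):
1. the closed jar stands fully home on the square stud, upright, its lid not yet turned (horizontal distance between jar and stand below 0.003 m and z of jar in the frame of stand below 0.0145 m and angle between jar's own z axis and vertical below 0.06 rad and x of lid_mark in the frame of jar below 0.018 m), for 0.2 s.
2. the lid is unscrewed, its mark in line with the jar's within about 28 degrees, while the jar stays home on the stud (horizontal distance between jar and stand below 0.003 m and z of jar in the frame of stand below 0.0145 m and angle between jar's own z axis and vertical below 0.06 rad and x of lid_mark in the frame of jar above 0.0212 m), for 0.1 s.
At the end, for the whole second after the job is handed in: Jar upright and home on the stud (3 mm sideways, 2.5 mm in height). Fingers hold the lid still, level within 7 degrees, lower edge 10 to 40 mm above the rim, within 10 mm of its axis, touching nothing else, its mark within 28 degrees of the jar's mark (all of step 2 and z of lid in the frame of jar_mouth between 0.01 and 0.04 m and horizontal distance between lid and jar_mouth below 0.01 m and angle between lid's own z axis and vertical below 0.12 rad and contact force between lid and jar below 0.02 N and contact force between the fingers and lid above 2 N and contact force between each of the arm, the fingers and jar below 0.5 N and linear speed of each of lid, jar below 0.02 m/s); the arm keeps its last pose, push and grip.
It fails at once if the jar tips over (angle between jar's own z axis and vertical above 0.4 rad).
It fails at once if another thing on the bench is pushed more than 25 mm (distance of any of mortar_cube_4, spanner_1, marker_1, tin_a, beaker from where it was at the start of the episode above 0.025 m).
It also fails if it takes over 58 s, if anything falls off the work surface, if the arm or the gripper's body presses on something with over 40 N, if the wrist force passes 120 N, or if a joint passes its speed limit or range.

## Working session

There is one attempt and no reset: what is moved stays moved. The work goes in short steps, Python scripts to look and compute and a tool call to move; the robot and the scene stay as the last step left them, time stands still between calls to the robot, and variables do not carry over. Pictures are saved under pics/ and viewed, at most 10 in all, crops included, and the job is handed in when it is done.

```bash
ls; mkdir -p pics
```

Create h.py:
```python
import numpy as np, cv2
from rig import env
from scipy.spatial.transform import Rotation as R
def cam(name):
    m=env.camera_model(name); K=np.array(m["K"],float)
    s=env.read_state(); im=np.array(env.read_camera(name))
    if "hand_eye" in m:
        T=np.eye(4); T[:3,:3]=R.from_quat(s["orientation"]).as_matrix(); T[:3,3]=s["eef_pos"]
        C=T@np.array(m["hand_eye"]); return im,K,C[:3,:3],C[:3,3]
    A=R.from_rotvec(np.ravel(m["rvec"])).as_matrix(); return im,K,A.T,-A.T@np.ravel(m["tvec"])
def ray(c,uv):
    _,K,A,o=c; d=A@np.linalg.inv(K)@np.array([uv[0],uv[1],1.]); return o,d/np.linalg.norm(d)
def onz(c,uv,z):
    o,d=ray(c,uv); return o+d*(z-o[2])/d[2]
def proj(c,p):
    _,K,A,o=c; q=K@(A.T@(np.array(p)-o)); return q[:2]/q[2]
def tri(c1,a,c2,b):
    o1,d1=ray(c1,a);o2,d2=ray(c2,b)
    t=np.linalg.lstsq(np.c_[d1,-d2],o2-o1,rcond=None)[0]
    p,q=o1+t[0]*d1,o2+t[1]*d2; return (p+q)/2,np.linalg.norm(p-q)
```

Run:
```python
from h import *
for n in ("side","top","wrist"):
    c=cam(n); cv2.imwrite(f"pics/{n}0.png",c[0]); print(n,c[3].round(3),c[2][:,2].round(3))
print(env.read_state())
```

```text
pics
rig.py
side [ 0.298 -0.773  0.477] [ 0.257  0.869 -0.423]
top [0.359 0.047 1.022] [ 0.2   -0.008 -0.98 ]
wrist [0.157 0.612 0.373] [ 0.303 -0.125 -0.945]
{'t': 0.15, 'joint_positions': array([ 1.07274763e+00,  2.17618246e-01,  1.61458478e+00,  3.07312924e-05,
        1.31132790e+00, -1.12222552e-01]), 'joint_vel': array([-0.00107771, -0.0013752 , -0.00534137,  0.00223813,  0.00084516,
       -0.00055508]), 'tau': array([-4.81550542e-04, -3.97446084e+01, -3.04414487e+01, -1.80394327e-04,
        5.85897738e-03, -2.81250607e-05]), 'eef_pos': array([0.23487989, 0.5784966 , 0.23023503]), 'orientation': array([ 1.91722531e-01,  9.81448690e-01, -9.19907548e-04, -3.05311949e-04]), 'wrist_force': array([-0.13718911, -0.6246015 ,  0.61158788]), 'ft_torque': array([-0.01887673,  0.0235513 , -0.04223357]), 'grasp_force': 0.0, 'opening': 0.9977905942851901}
```

View pics/top0.png

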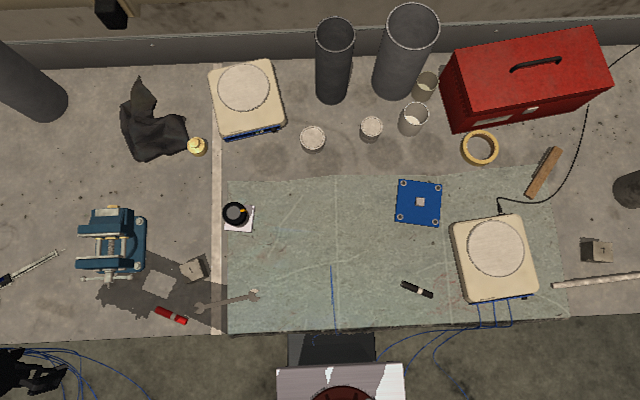

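View pics/side0.png

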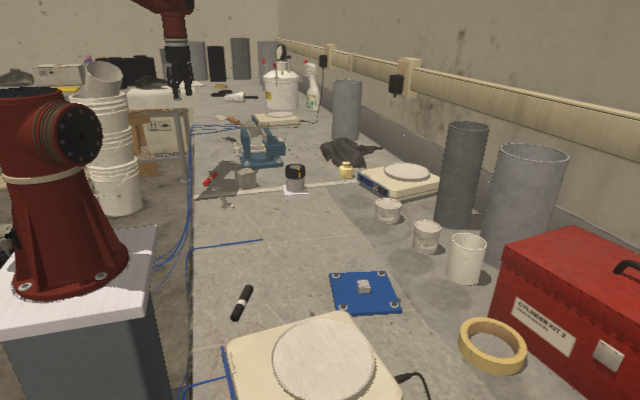

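The top view shows the jar near (236,214) and the stand near (418,203). In the side view they are at about (295,178) and (365,292). Next I zoom in.

Run:
```python
from h import *
t=cv2.imread("pics/top0.png"); s=cv2.imread("pics/side0.png")
def z(im,u,v,w,h): return cv2.resize(im[v:v+h,u:u+w],(400,300),interpolation=cv2.INTER_CUBIC)
cv2.imwrite("pics/z.png",np.vstack([np.hstack([z(t,210,190,56,42),z(t,382,170,72,54)]),np.hstack([z(s,267,155,56,42),z(s,317,257,96,72)])]))
for n,im in(("top",t),("side",s)):
    hsv=cv2.cvtColor(im,cv2.COLOR_BGR2HSV)
    m=cv2.inRange(hsv,(100,120,40),(125,255,255))
    cs=[c for c in cv2.findContours(m,0,2)[0] if cv2.contourArea(c)>600]
    for c in cs: print(n,cv2.contourArea(c),cv2.boundingRect(c),cv2.approxPolyDP(c,4,True)[:,0].tolist())
    y=cv2.inRange(hsv,(15,120,100),(35,255,255))
    for c in cv2.findContours(y,0,2)[0]:
        b=cv2.boundingRect(c)
        if (abs(b[0]-(236 if n=="top" else 295))<30 and abs(b[1]-(214 if n=="top" else 178))<30): print("yel",b)
```

```text
top 1718.5 (395, 179, 47, 48) [[399, 179], [395, 220], [438, 226], [431, 220], [439, 218], [441, 189], [434, 186], [441, 185]]
yel (240, 209, 5, 3)
side 2190.0 (330, 271, 72, 45) [[401, 310], [388, 305], [397, 300], [386, 275], [339, 273], [334, 279], [330, 274], [336, 308], [345, 303], [352, 315]]
yel (305, 188, 2, 1)
yel (298, 173, 3, 5)
yel (297, 168, 3, 2)
```

View pics/z.png

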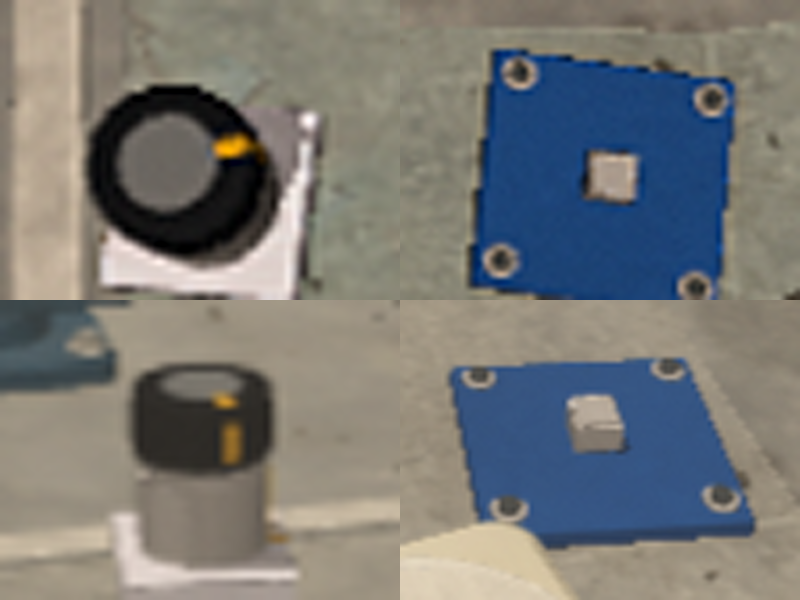

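The lid's top disc is centred near (233.4,212.7) in top and (295,166.6) in side. Its yellow mark points towards world −y. The stud's top is at about (420.5,202) in top and (363.8,284) in side. I'll triangulate these.

Run:
```python
from h import *
t=cam("top");s=cam("side")
for n,a,b in(("lid",(233.4,212.7),(295,166.6)),("stud",(420.5,201.9),(363.8,283.9)),("mark",(242.5,210.5),(298.3,168.8))):
    print(n,*tri(t,a,s,b))
P=[onz(t,p,.012)[:2] for p in((398.5,178.8),(441.5,184.8),(438.5,226),(394.5,220.5))]
P=np.array(P);print(P.round(4),P.mean(0)); d=np.roll(P,-1,0)-P; print(np.linalg.norm(d,axis=1),np.degrees(np.arctan2(d[:,1],d[:,0])))
st=env.read_state();print(R.from_quat(st["orientation"]).as_matrix().round(3),env.grip_depth)
c=cam("wrist");print((R.from_quat(st["orientation"]).as_matrix().T@(c[3]-st["eef_pos"])).round(4))
L=tri(t,(233.4,212.7),s,(295,166.6))[0];print(proj(c,L))
```

```text
lid [0.53449295 0.24425129 0.09171422] 0.0033745435945629547
stud [ 0.5531504  -0.23913636  0.02531373] 0.0042514139282309
mark [0.53881859 0.22155478 0.09270285] 0.0034621350820756938
[[ 0.6205 -0.1889]
 [ 0.5982 -0.3041]
 [ 0.4862 -0.2835]
 [ 0.5064 -0.1679]] [ 0.55283009 -0.236086  ]
[0.11732983 0.11391239 0.1172898  0.11602109] [-100.95296527  169.56760495   80.07695922  -10.41272826]
[[-0.927  0.376 -0.001]
 [ 0.376  0.927 -0.001]
 [ 0.    -0.001 -1.   ]] 0.0187
[ 0.0851  0.0012 -0.1426]
[184.38114627 445.9955208 ]
```

Careful with the scale: shifts go in shares of 62.5 mm and turns go in shares of 2 pi rad. That gives: 0.18 rad is 0.0286.

Request:
shift_gripper(
  segments=[
    [1, [0, 0, 0], 0.0286],
    [1, [0, 0, 0], 0.0286],
    [1, [0, 0, 0], 0.0286],
    [1, [0, 0, 0], 0.0286],
    [1, [0, 0, 0], 0.0286],
  ],
)

```text
t: 0.92
eef_pos: [0.2352, 0.579, 0.2312]
orientation: [0.602, 0.799, -0.0, 0.0]
wrist_force: [0.6, 0.3, -0.1]
opening: 0.998
grasp_force: 0.0
```

Request:
shift_gripper(
  segments=[
    [1, [0, 0, 0], 0.0229],
    [1, [0, 0, 0], 0.0229],
    [1, [-0.672, 0.6, 0], 0],
    [1, [-0.672, 0.6, 0], 0],
    [1, [-0.672, 0.6, 0], 0],
  ],
)

```text
t: 1.55
eef_pos: [0.3481, 0.4516, 0.2314]
orientation: [0.708, 0.706, 0.0, 0.0]
wrist_force: [0.9, -0.3, 0.5]
opening: 1.002
grasp_force: 0.0
```

Request:
shift_gripper(
  segments=[
    [1, [-0.672, 0.6, 0], 0],
    [1, [-0.672, 0.6, 0], 0],
    [1, [-0.672, 0.6, 0], 0],
    [1, [-0.672, 0.6, 0], 0],
    [1, [-0.672, 0.6, 0], 0],
  ],
)

```text
t: 2.17
eef_pos: [0.5352, 0.2407, 0.2315]
orientation: [0.708, 0.706, 0.0, 0.0]
wrist_force: [0.9, 0.6, -1.0]
opening: 0.998
grasp_force: 0.0
```

Request:
shift_gripper(
  segments=[
    [1, [0, 0, 0], 0],
    [1, [0, 0, 0], 0],
  ],
)

```text
t: 2.42
eef_pos: [0.5338, 0.2422, 0.231]
orientation: [0.708, 0.706, -0.0, -0.0]
wrist_force: [0.4, 0.3, -0.3]
opening: 1.002
grasp_force: 0.0
```

Run:
```python
from h import *
c=cam("wrist"); cv2.imwrite("pics/w1.png",c[0]); np.savez("w1.npz",K=c[1],A=c[2],o=c[3]); print(env.read_state()["eef_pos"],c[3],proj(c,[.5345,.244,.092]))
```

```text
[0.53345073 0.24280977 0.23106176] [0.53443364 0.32811262 0.37370991] [318.79567797 184.18828432]
```

View pics/w1.png

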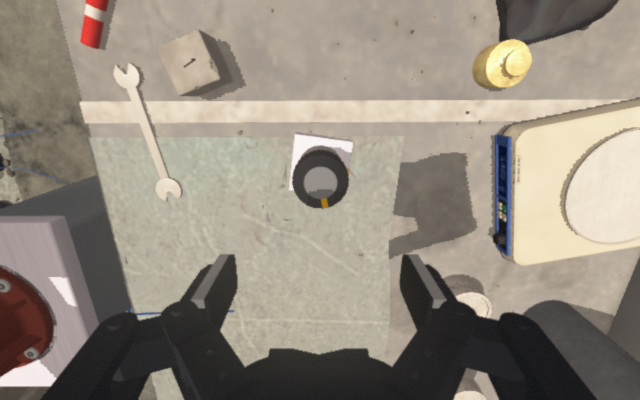

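The wrist view shows the lid top at about (321,181), its mark at (324,202) and the foot's white corners around it. I'll measure the jar from it, then move over the stand with the same tool yaw so that calibration bias cancels.

To row units: -0.06 m is -0.96, 0.003 m is 0.048.

Request:
shift_gripper(
  segments=[
    [1, [-0.96, 0.032, 0], 0],
    [1, [-0.96, 0.048, 0], 0],
    [1, [-0.96, 0.032, 0], 0],
    [1, [-0.96, 0.048, 0], 0],
    [1, [-0.96, 0.032, 0], 0],
  ],
)

```text
t: 3.1
eef_pos: [0.545, -0.0577, 0.2316]
orientation: [0.707, 0.707, 0.0, 0.0]
wrist_force: [1.0, -0.0, -0.3]
opening: 0.999
grasp_force: 0.0
```

Request:
shift_gripper(
  segments=[
    [1, [-0.96, 0.032, 0], 0],
    [1, [-0.96, 0.032, 0], 0],
    [1, [-0.96, 0.048, 0], 0],
    [1, [0, 0, 0], 0],
    [1, [0, 0, 0], 0],
  ],
)

```text
t: 3.72
eef_pos: [0.5518, -0.2361, 0.231]
orientation: [0.708, 0.706, 0.0, -0.001]
wrist_force: [0.1, -0.2, -0.5]
opening: 0.997
grasp_force: 0.0
```

Run:
```python
from h import *
c=cam("wrist"); cv2.imwrite("pics/w2.png",c[0]); np.savez("w2.npz",K=c[1],A=c[2],o=c[3]); print(env.read_state()["eef_pos"],c[3],proj(c,[.553,-.237,.029]))
u,v=proj(c,[.553,-.237,.029]).astype(int)
a=cv2.imread("pics/w1.png")[115:225,265:375]; b=c[0][max(v-80,0):v+80,u-80:u+80]
print(u-80,max(v-80,0),b.shape)
cv2.imwrite("pics/z2.png",np.hstack([cv2.resize(x,(400,400),interpolation=cv2.INTER_CUBIC) for x in(a,b)]))
```

```text
[ 0.55182347 -0.23568056  0.23104494] [ 0.55214134 -0.15037771  0.3737643 ] [319.11287531 171.7286022 ]
239 91 (160, 160, 3)
```

View pics/z2.png

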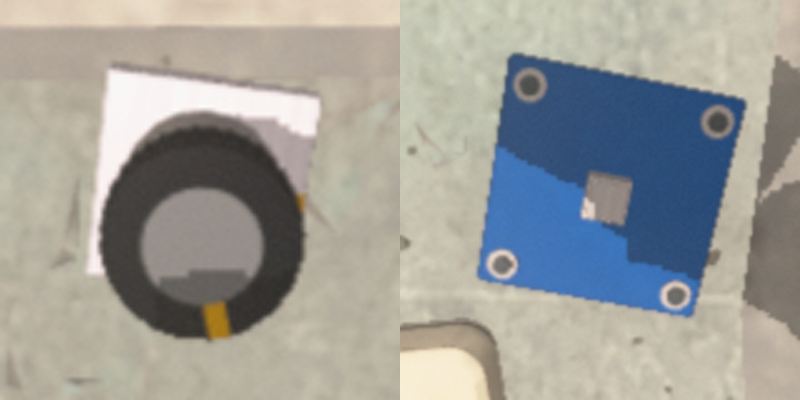

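The left crop shows the lid disc, with the foot corners at crop pixels (110,66), (320,95) and (88,273). The right crop shows the four plate corners and the stud. Now for the fits.

Create m.py:
```python
from h import *
def load(n):
    d=np.load(n+".npz"); return cv2.imread(f"pics/{n}.png"),d["K"],d["A"],d["o"]
def quad(m):
    c=max(cv2.findContours(m,0,1)[0],key=cv2.contourArea); h=cv2.convexHull(c)
    r=cv2.approxPolyN(h,4) if hasattr(cv2,"approxPolyN") else cv2.approxPolyDP(h,6,True); return r.reshape(-1,2).astype(float)
def rep(n,c,q,z):
    P=np.array([onz(c,p,z)[:2] for p in q]); d=np.roll(P,-1,0)-P
    print(n,q.round(1).tolist(),P.round(4).tolist(),"c",P.mean(0).round(4),np.linalg.norm(d,axis=1).round(4),np.degrees(np.arctan2(d[:,1],d[:,0])).round(1))
```

Run:
```python
from m import *
c=load("w2"); hsv=cv2.cvtColor(c[0],cv2.COLOR_BGR2HSV)
m=cv2.inRange(hsv,(100,120,40),(125,255,255)); m[:90]=0;m[240:]=0;m[:,:250]=0;m[:,390:]=0
rep("plate",c,quad(m),.012)
r=c[0][150:190,305:345].astype(int); s=(abs(r[...,0]-r[...,2])<50).astype(np.uint8)*255
n,l,st,ce=cv2.connectedComponentsWithStats(s)
i=1+np.argmax(st[1:,4]); print("stud",st[i],ce[i]+[305,150],onz(c,ce[i]+[305,150],.029))
c=load("w1"); g=cv2.cvtColor(c[0],cv2.COLOR_BGR2GRAY)
d=cv2.inRange(g,62,255); k=d.copy(); k[:]=0; cv2.circle(k,(321,181),21,255,-1); hs=cv2.cvtColor(c[0],cv2.COLOR_BGR2HSV)
d&=k; d[hs[...,1]>90]=0; d=cv2.morphologyEx(d,cv2.MORPH_OPEN,np.ones((3,3)))
co=max(cv2.findContours(d,0,1)[0],key=cv2.contourArea); e=cv2.fitEllipse(co); print("disc",e,onz(c,e[0],.092))
b=cv2.inRange(g,0,60); k[:]=0; k[140:215,285:357]=255; b&=k
b=cv2.morphologyEx(b,cv2.MORPH_OPEN,np.ones((3,3)))
co=max(cv2.findContours(b,0,1)[0],key=cv2.contourArea); h=cv2.convexHull(co); print("black",cv2.boundingRect(h), cv2.minEnclosingCircle(h), [proj(c,[.5345+s*.029,.244,.092]) for s in(-1,1)])
y=cv2.inRange(hs,(12,120,80),(35,255,255)); y&=k
for q in cv2.findContours(y,0,1)[0]:
    M=cv2.minEnclosingCircle(q)[0]; print("yel",cv2.contourArea(q),M,onz(c,M,.092))
f=3.636
rep("foot3",c,np.array([[110,66],[320,95],[88,273]])/f+[265,115],.022)
```

```text
plate [[377.0, 131.0], [355.0, 217.0], [269.0, 202.0], [283.0, 112.0]] [[0.6244, -0.1899], [0.6018, -0.3047], [0.486, -0.2827], [0.5096, -0.1672]] c [ 0.5554 -0.2361] [0.117  0.1179 0.1179 0.117 ] [-101.1  169.2   78.5  -11.2]
stud [  6   9  21  23 372] [321.28494624 169.76612903] [ 0.55566682 -0.23453346  0.029     ]
disc ((318.759521484375, 180.96717834472656), (34.78043746948242, 37.05219268798828), 110.7798080444336) [0.53447539 0.247411   0.092     ]
black (310, 151, 37, 54) ((323.0, 177.5), 27.986703872680664) [array([290.35600521, 184.29827183]), array([347.24669427, 184.07825293])]
yel 49.5 (324.34783935546875, 202.7391357421875) [0.54021595 0.22381493 0.092     ]
yel 2.5 (347.5, 170.5) [0.5633452  0.25820054 0.092     ]
foot3 [[295.3, 133.2], [353.0, 141.1], [289.2, 190.1]] [[0.5065, 0.2871], [0.5761, 0.2773], [0.4966, 0.2154]] c [0.5264 0.2599] [0.0703 0.1008 0.0724] [  -8.  -142.1   82.1]
```

Jar measured at about (0.536, 0.246) with yaw −8°, the lid and foot agreeing to under 1 mm. The stand is at (0.5555, −0.236) with yaw −11°. Going back to grip the lid.

To row units: 0.06 m is 0.96, -0.002 m is -0.032.

Request:
shift_gripper(
  segments=[
    [1, [0.96, -0.032, 0], 0],
    [1, [0.96, -0.032, 0], 0],
    [1, [0.96, -0.032, 0], 0],
    [1, [0.96, -0.032, 0], 0],
    [1, [0.96, -0.032, 0], 0],
  ],
  quiet=true,
)

```text
ok
```

Request:
shift_gripper(
  segments=[
    [1, [0.96, -0.032, 0], 0],
    [1, [0.96, -0.032, 0], 0],
    [1, [0.96, -0.016, 0], 0],
    [1, [0.024, 0, 0.48], 0],
    [1, [0, 0, 0.48], 0],
  ],
)

```text
t: 5.03
eef_pos: [0.5365, 0.2472, 0.1713]
orientation: [0.706, 0.708, 0.001, 0.0]
wrist_force: [-1.2, 0.3, 0.6]
opening: 0.998
grasp_force: 0.0
```

Request:
shift_gripper(
  segments=[
    [1, [0, 0, 0], 0],
    [1, [0, 0, 0], 0],
    [1, [0, 0, 0], 0],
  ],
)

```text
t: 5.4
eef_pos: [0.5392, 0.2442, 0.1734]
orientation: [0.708, 0.706, 0.002, 0.001]
wrist_force: [0.4, -0.8, -0.3]
opening: 1.0
grasp_force: 0.0
```

To row units: 0.04 m is 0.64, -0.002 m is -0.032.

Request:
shift_gripper(
  segments=[
    [1, [0.016, -0.032, 0.64], 0],
    [1, [0, 0, 0.64], 0],
    [1, [0, 0, 0], 0],
    [1, [0, 0, 0], 0],
  ],
)

```text
t: 5.9
eef_pos: [0.5377, 0.245, 0.0934]
orientation: [0.708, 0.706, 0.001, 0.001]
wrist_force: [0.6, -0.8, 0.7]
opening: 0.998
grasp_force: 0.0
```

Request:
shift_gripper(
  segments=[
    [1, [0, 0, 0], 0],
  ],
)

```text
t: 6.02
eef_pos: [0.5384, 0.2453, 0.0942]
orientation: [0.708, 0.706, 0.002, 0.001]
wrist_force: [-0.4, -0.2, -0.8]
opening: 1.003
grasp_force: 0.0
```

Request:
shift_gripper(
  segments=[
    [1, [0, 0, 0], 0],
  ],
)

```text
t: 6.15
eef_pos: [0.5376, 0.2451, 0.0933]
orientation: [0.708, 0.706, 0.002, 0.001]
wrist_force: [-1.1, -0.3, 0.0]
opening: 1.0
grasp_force: 0.0
```

To row units: 0.017 m is 0.272, -0.0015 m is -0.024.

Request:
shift_gripper(
  segments=[
    [1, [0.0112, -0.024, 0.272], 0],
    [1, [0, 0, 0.272], 0],
    [1, [0, 0, 0], 0],
    [1, [0, 0, 0], 0],
  ],
  clamp_n=60,
)

```text
t: 6.65
eef_pos: [0.5343, 0.2453, 0.0566]
orientation: [0.708, 0.706, -0.001, -0.0]
wrist_force: [-0.3, 0.1, 0.1]
opening: 1.002
grasp_force: 0.0
```

Request:
shift_gripper(
  segments=[
    [0.3, [0, 0, 0], 0],
    [0.3, [0, 0, 0], 0],
    [0.3, [0, 0, 0], 0],
    [0.3, [0, 0, 0], 0],
  ],
)

```text
t: 7.15
eef_pos: [0.5355, 0.2456, 0.0583]
orientation: [0.708, 0.706, 0.001, 0.0]
wrist_force: [-0.6, -0.5, 4.4]
opening: 0.664
grasp_force: 63.3
```

To row units: -0.04 m is -0.64, -0.025 m is -0.4.

Request:
shift_gripper(
  segments=[
    [0.3, [0, 0, -0.24], 0],
    [0.3, [0, 0, -0.4], 0],
    [0.3, [0, 0, -0.64], 0],
    [0.3, [0, 0, 0], 0],
    [0.3, [0, 0, 0], 0],
  ],
  clamp_n=90,
)

```text
t: 7.78
eef_pos: [0.533, 0.2449, 0.1353]
orientation: [0.708, 0.706, -0.002, -0.001]
wrist_force: [-0.4, -0.5, -6.7]
opening: 0.655
grasp_force: 97.1
```

Run:
```python
from h import *
c=cam("wrist"); cv2.imwrite("pics/w3.png",c[0]); np.savez("w3.npz",K=c[1],A=c[2],o=c[3]);print(env.read_state()["eef_pos"])
s=cam("side")
cv2.imwrite("pics/z3.png",np.hstack([cv2.resize(c[0][100:380,160:480],(457,400)),cv2.resize(s[0][90:230,235:355],(343,400))]))
```

```text
[0.53239432 0.2446809  0.13450469]
```

View pics/z3.png

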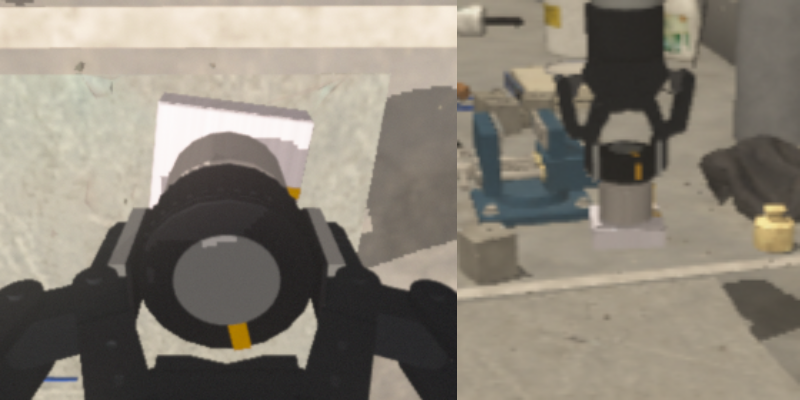

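The jar hangs upright in the grip. In the wrist view the disc is at about (318,295) and the foot's upper edge runs from about (273,170) to (377,187). Now I compute the jar's offset from the tool.

Run:
```python
from m import *
c=load("w3"); g=cv2.cvtColor(c[0],cv2.COLOR_BGR2GRAY)
m=cv2.inRange(g,185,255); k=np.zeros_like(m); k[160:250,262:385]=255; m&=k
co=max(cv2.findContours(m,0,1)[0],key=cv2.contourArea)[:,0].astype(float)
print(cv2.boundingRect(co.astype(np.int32)))
# top edge: topmost white per column ; left edge: leftmost white per row
cols=np.arange(278,345); top=[np.where(m[:,u])[0].min() for u in cols]
rows=np.arange(178,215); lef=[np.where(m[r])[0].min() for r in rows]
a=np.polyfit(cols,top,1); b=np.polyfit(rows,lef,1); z=.0987
P=lambda uv: onz(c,uv,z)[:2]
e=P((340,np.polyval(a,340)))-P((280,np.polyval(a,280))); f=P((np.polyval(b,180),180))-P((np.polyval(b,212),212))
print("yaw",np.degrees(np.arctan2(e[1],e[0])),np.degrees(np.arctan2(f[1],f[0]))-90)
v=(b[1]+0)  # intersection u=b0*v+b1, v=a0*u+a1
u0=(b[0]*a[1]+b[1])/(1-a[0]*b[0]); v0=a[0]*u0+a[1]; C=P((u0,v0)); print("corner",u0,v0,C)
th=np.arctan2(e[1],e[0]); ex=np.array([np.cos(th),np.sin(th)]); ey=np.array([-ex[1],ex[0]])
print("right",P((376.5,186.5))-C); print("jar centre",C+.036*ex-.036*ey, "disc",onz(c,(318.3,295.4),.1687))
```

```text
(262, 160, 123, 86)
yaw 0.600811150537324 -3.869578558422404
corner 262.00000000000006 160.89316785058656 [0.49768433 0.29262602]
right [ 0.07332762 -0.01709354]
jar centre [0.53405984 0.2570055 ] disc [0.5332802  0.24536391 0.1687    ]
```

Run:
```python
from m import *
c=load("w3"); A,B=[onz(c,p,.0987)[:2] for p in((272.9,170.5),(377.5,187.5))]
e=B-A; n=np.array([e[1],-e[0]])/np.linalg.norm(e); print(np.linalg.norm(e),np.degrees(np.arctan2(e[1],e[0])),(A+B)/2+.036*n)
```

```text
0.06845572033396 -9.69817058025236 [0.53190204 0.24513055]
```

Request:
shift_gripper(
  segments=[
    [0.3, [-0.48, 0.024, 0], 0],
    [0.3, [-0.96, 0.0448, 0], 0],
    [0.3, [-0.96, 0.0448, 0], 0],
    [0.3, [-0.96, 0.0448, 0], 0],
    [0.3, [-0.96, 0.0448, 0], 0],
  ],
  quiet=true,
)

```text
ok
```

Request:
shift_gripper(
  segments=[
    [0.3, [-0.96, 0.0448, 0], 0],
    [0.3, [-0.96, 0.0448, 0], 0],
    [0.3, [-0.96, 0.0448, 0], 0],
    [0.3, [-0.496, 0.0192, 0], 0.0041],
    [0.3, [0, 0, 0], 0.0041],
  ],
)

```text
t: 9.12
eef_pos: [0.5543, -0.238, 0.1352]
orientation: [0.728, 0.686, -0.001, -0.001]
wrist_force: [-0.3, -0.1, -6.6]
opening: 0.654
grasp_force: 96.9
```

Request:
shift_gripper(
  segments=[
    [0.3, [0, 0, 0], 0],
    [0.3, [0, 0, 0], 0],
    [0.3, [0, 0, 0], 0],
    [0.3, [0, 0, 0], 0],
  ],
)

```text
t: 9.62
eef_pos: [0.5557, -0.235, 0.1374]
orientation: [0.726, 0.688, 0.0, 0.0]
wrist_force: [0.2, 0.6, -6.4]
opening: 0.652
grasp_force: 96.9
```

To row units: 0.015 m is 0.24, -0.0015 m is -0.024.

Request:
shift_gripper(
  segments=[
    [0.3, [-0.024, -0.0128, 0.24], 0],
    [0.3, [0, 0, 0.24], 0],
    [0.3, [0, 0, 0.064], 0],
    [0.3, [0, 0, 0], 0],
    [0.3, [0, 0, 0], 0],
  ],
)

```text
t: 10.25
eef_pos: [0.5551, -0.2375, 0.1037]
orientation: [0.726, 0.687, 0.0, 0.0]
wrist_force: [-0.3, 0.2, -5.5]
opening: 0.661
grasp_force: 96.9
```

Run:
```python
from h import *
c=cam("wrist"); cv2.imwrite("pics/w4.png",c[0]); np.savez("w4.npz",K=c[1],A=c[2],o=c[3]);print(env.read_state()["eef_pos"])
cv2.imwrite("pics/z4.png",cv2.resize(c[0][130:290,220:420],(800,640),interpolation=cv2.INTER_CUBIC)[:600])
```

```text
[ 0.55521981 -0.23750901  0.10397481]
```

View pics/z4.png

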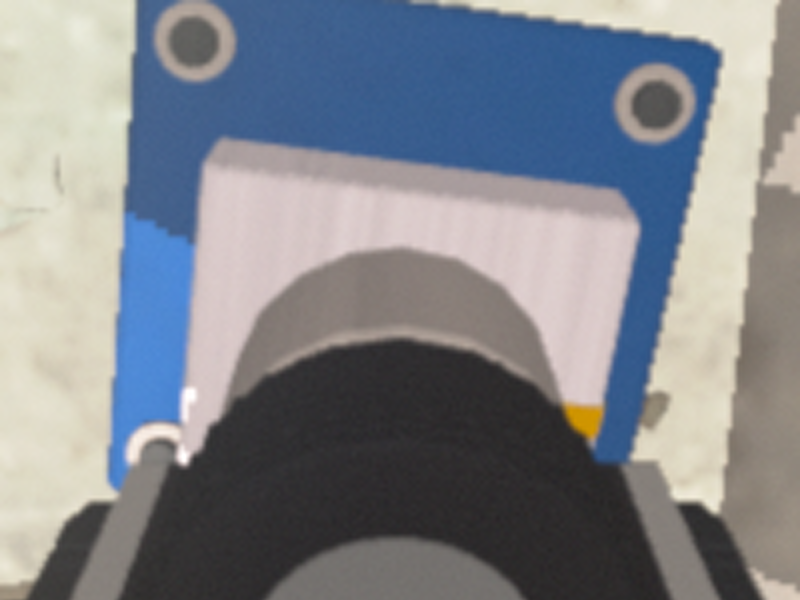

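Foot top corners are at (271,171) and (379.5,185.5). The plate's screws are at (268.8,140) and (383.5,155.8).

Run:
```python
from m import *
c=load("w4")
def ed(n,a,b,z,d):
    A,B=[onz(c,p,z)[:2] for p in(a,b)]; e=B-A; L=np.linalg.norm(e); n_=np.array([e[1],-e[0]])/L
    print(n,L.round(4),np.degrees(np.arctan2(e[1],e[0])).round(2),((A+B)/2+d*n_).round(4))
z=.0678
ed("foot",(271.25,170.75),(379.5,185.5),z,.036)
ed("foot bottom",(274,164.5),(375,177),z-.022,.036)
d2=load("w2"); # hole positions, w2 crop scale 2.5
H=[onz(d2,np.array(p)/2.5+[239,91],.012)[:2] for p in((129,85),(317,121),(275,296),(101,264))]
print(np.mean(H,0),np.linalg.norm(H[1]-H[0]))
ed("holes",(268.75,140),(383.5,155.75),.012,np.linalg.norm(H[1]-H[0])/2)
print("disc?",env.read_state()["eef_pos"])
```

```text
foot 0.0702 -11.22 [ 0.5551 -0.2365]
foot bottom 0.0728 -10.43 [ 0.5555 -0.2372]
[ 0.55572567 -0.23781288] 0.09455096247627696
holes 0.0943 -11.0 [ 0.5557 -0.2377]
disc? [ 0.55521981 -0.23750901  0.10397481]
```

Foot and plate agree to within about 1 mm and 1°. Lowering onto the stud.

To row units: 0.008 m is 0.128, 0.006 m is 0.096.

Request:
shift_gripper(
  segments=[
    [0.3, [0, 0.0048, 0.128], 0],
    [0.3, [0, 0, 0.096], 0],
    [0.3, [0, 0, 0.064], 0],
    [0.3, [0, 0, 0], 0],
  ],
)

```text
t: 10.8
eef_pos: [0.5545, -0.2369, 0.0845]
orientation: [0.726, 0.687, -0.0, -0.001]
wrist_force: [-0.4, -0.7, -5.3]
opening: 0.655
grasp_force: 97.0
```

Request:
shift_gripper(
  segments=[
    [0.3, [0, 0, 0.096], 0],
    [0.3, [0, 0, 0.064], 0],
    [0.3, [0, 0, 0], 0],
  ],
)

```text
t: 11.18
eef_pos: [0.5544, -0.2369, 0.0746]
orientation: [0.726, 0.687, -0.0, -0.001]
wrist_force: [-0.2, -0.1, -6.6]
opening: 0.654
grasp_force: 97.0
```

No contact force down to 9 mm below the stud top level, so the socket is over the stud. Last few millimetres.

To row units: 0.003 m is 0.048, 0.002 m is 0.032.

Request:
shift_gripper(
  segments=[
    [0.3, [0, 0, 0.048], 0],
    [0.3, [0, 0, 0.032], 0],
    [0.3, [0, 0, 0], 0],
    [0.3, [0, 0, 0], 0],
  ],
)

```text
t: 11.68
eef_pos: [0.5551, -0.2373, 0.0708]
orientation: [0.726, 0.687, -0.0, 0.0]
wrist_force: [-2.3, -0.5, -2.1]
opening: 0.66
grasp_force: 97.3
```

Request:
shift_gripper(
  segments=[
    [0.3, [0, 0, 0.016], 0],
    [0.3, [0, 0, 0], 0],
    [0.3, [0, 0, 0], 0],
  ],
)

```text
t: 12.05
eef_pos: [0.5552, -0.2374, 0.0706]
orientation: [0.726, 0.687, -0.0, 0.0]
wrist_force: [-5.3, 1.3, 6.4]
opening: 0.655
grasp_force: 97.9
```

To row units: 0.0008 m is 0.0128.

Request:
shift_gripper(
  segments=[
    [0.3, [0, 0, 0.0128], 0],
    [0.3, [0, 0, 0], 0],
    [0.3, [0, 0, 0], 0],
  ],
  clamp_n=100,
)

```text
t: 12.42
eef_pos: [0.5555, -0.2375, 0.0704]
orientation: [0.726, 0.687, 0.0, 0.001]
wrist_force: [-4.8, 2.9, 8.2]
opening: 0.654
grasp_force: 104.0
```

Request:
shift_gripper(
  segments=[
    [0.3, [0, 0, 0], -0.0127],
    [0.3, [0, 0, 0], -0.0159],
    [0.3, [0, 0, 0], -0.0159],
    [0.3, [0, 0, 0], -0.0159],
    [0.3, [0, 0, 0], -0.0032],
  ],
)

```text
t: 13.05
eef_pos: [0.5568, -0.2373, 0.0707]
orientation: [0.575, 0.818, 0.001, 0.002]
wrist_force: [-2.5, 2.7, 6.9]
opening: 0.656
grasp_force: 104.4
```

```bash
python3 -c "
from h import *
s=env.read_state();print(s['joint_positions'][5],s['ft_torque'],s['wrist_force'])"
```

```text
-0.8657569862681195 [ 0.44805472  0.37869264 -0.15333571] [-2.49429792  2.67191971  6.8602385 ]
```

To row units: -0.12 rad is -0.0191.

Request:
shift_gripper(
  segments=[
    [0.3, [0, 0, 0], -0.0191],
    [0.3, [0, 0, 0], -0.0191],
    [0.3, [0, 0, 0], -0.0191],
    [0.3, [0, 0, 0], -0.0191],
    [0.3, [0, 0, 0], -0.0191],
  ],
)

```text
t: 13.68
eef_pos: [0.5568, -0.2382, 0.0709]
orientation: [0.306, 0.952, -0.0, 0.002]
wrist_force: [-2.2, 0.8, 7.0]
opening: 0.653
grasp_force: 104.3
```

Request:
shift_gripper(
  segments=[
    [0.3, [0, 0, 0], -0.0191],
    [0.3, [0, 0, 0], -0.0191],
    [0.3, [0, 0, 0], 0],
    [0.3, [0, 0, 0], 0],
  ],
)

```text
t: 14.18
eef_pos: [0.5563, -0.238, 0.0707]
orientation: [0.192, 0.981, -0.001, 0.001]
wrist_force: [-3.2, 0.7, 8.3]
opening: 0.654
grasp_force: 104.2
```

Run:
```python
from h import *
s=env.read_state();print(s['joint_positions'][5],s['ft_torque'],s['wrist_force'])
c=cam("wrist"); cv2.imwrite("pics/w5.png",c[0]); np.savez("w5.npz",K=c[1],A=c[2],o=c[3])
t=cam("top")[0][170:235,385:455]; cv2.imwrite("pics/t5.png",t)
cv2.imwrite("pics/z5.png",np.hstack([cv2.resize(c[0][100:360,180:460],(480,446)),cv2.resize(t,(320,446),interpolation=cv2.INTER_CUBIC)]))
```

```text
-1.7053414292719637 [0.27389158 0.57219954 0.07274928] [-3.18080019  0.73732854  8.34494081]
```

View pics/z5.png

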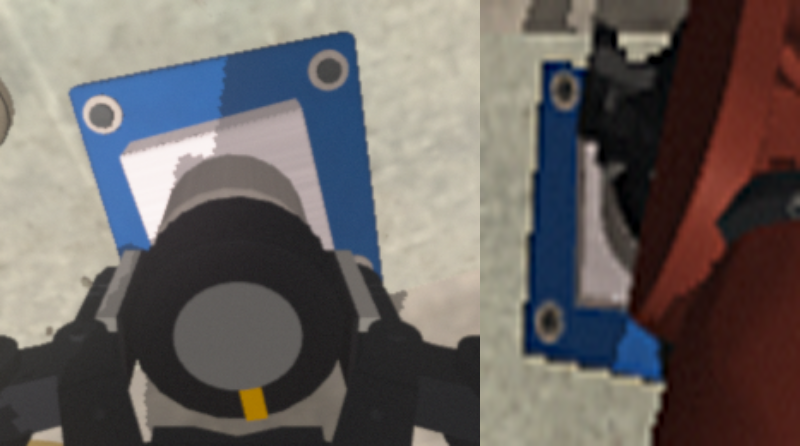

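The lid mark is at crop (254,403) with the disc at (238,335). The foot's edge runs from (124,157) to (303,116), and the plate's screws are at (102,115) and (328,70).

Run:
```python
from m import *
c=load("w5"); f=lambda p: np.array(p)/(480/280)+[180,100]
a=lambda p,q,z: np.degrees(np.arctan2(*(onz(c,f(q),z)-onz(c,f(p),z))[1::-1]))
print("foot",a((124,157),(303,116),.034),"foot bottom",a((130,148),(298,100),.012),"plate",a((102,115),(328,70),.012),"platedge",a((72,88),(350,33),.012))
print("lid mark",a((238,335),(254,403),.104))
A,B=onz(c,f((124,157)),.034)[:2],onz(c,f((303,116)),.034)[:2]
e=B-A;L=np.linalg.norm(e);n=np.array([e[1],-e[0]])/L;print(L,(A+B)/2+.036*n)
```

```text
foot 81.21843530059238 foot bottom 84.20665005726829 plate 79.19813310023744 platedge 78.89019256429313
lid mark -11.020734975306937
0.06951154451549596 [ 0.55709302 -0.23808127]
```

Jar yaw is about −7° and the lid mark about −11°, so they're in line within about 4°. The threads have let go (torque near zero). I'll trim 3° and lift straight up.

To row units: -0.002 m is -0.032, -0.05 rad is -0.008.

Request:
shift_gripper(
  segments=[
    [0.3, [0, 0, 0], -0.008],
    [0.3, [0, 0, 0], 0],
    [0.3, [0, 0, -0.032], 0],
    [0.3, [0, 0, -0.032], 0],
    [0.3, [0, 0, 0], 0],
  ],
)

```text
t: 14.9
eef_pos: [0.5559, -0.2377, 0.0733]
orientation: [0.167, 0.986, -0.0, 0.001]
wrist_force: [-0.9, 0.1, 4.6]
opening: 0.654
grasp_force: 105.5
```

Request:
shift_gripper(
  segments=[
    [0.3, [0, 0, -0.048], 0],
    [0.3, [0, 0, -0.064], 0],
    [0.3, [0, 0, 0], 0],
  ],
)

```text
t: 15.28
eef_pos: [0.555, -0.2372, 0.0795]
orientation: [0.167, 0.986, 0.0, 0.0]
wrist_force: [-0.2, 0.0, -1.0]
opening: 0.657
grasp_force: 105.8
```

The load is now only the lid's 1 N. Lifting the rest.

To row units: -0.009 m is -0.144, -0.008 m is -0.128.

Request:
shift_gripper(
  segments=[
    [0.3, [0, 0, -0.128], 0],
    [0.3, [0, 0, -0.144], 0],
    [0.3, [0, 0, -0.144], 0],
    [0.3, [0, 0, -0.096], 0],
    [0.3, [0, 0, 0], 0],
  ],
)

```text
t: 15.9
eef_pos: [0.5555, -0.2374, 0.1126]
orientation: [0.167, 0.986, -0.0, 0.001]
wrist_force: [-0.8, -1.1, -1.5]
opening: 0.657
grasp_force: 105.9
```

Request:
shift_gripper(
  segments=[
    [0.3, [0, 0, 0], 0],
    [0.3, [0, 0, 0], 0],
    [0.3, [0, 0, 0], 0],
    [0.3, [0, 0, 0], 0],
  ],
)

```text
t: 16.4
eef_pos: [0.5548, -0.2371, 0.1113]
orientation: [0.167, 0.986, 0.0, -0.0]
wrist_force: [0.1, -0.2, -1.2]
opening: 0.653
grasp_force: 105.9
```

Run:
```python
from h import *
c=cam("wrist"); s=cam("side"); cv2.imwrite("pics/w6.png",c[0]); np.savez("w6.npz",K=c[1],A=c[2],o=c[3])
cv2.imwrite("pics/z6.png",np.hstack([cv2.resize(c[0][100:360,180:460],(480,446)),cv2.resize(s[0][195:320,315:405],(320,446),interpolation=cv2.INTER_CUBIC)]))
```

```text
(no output)
```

View pics/z6.png

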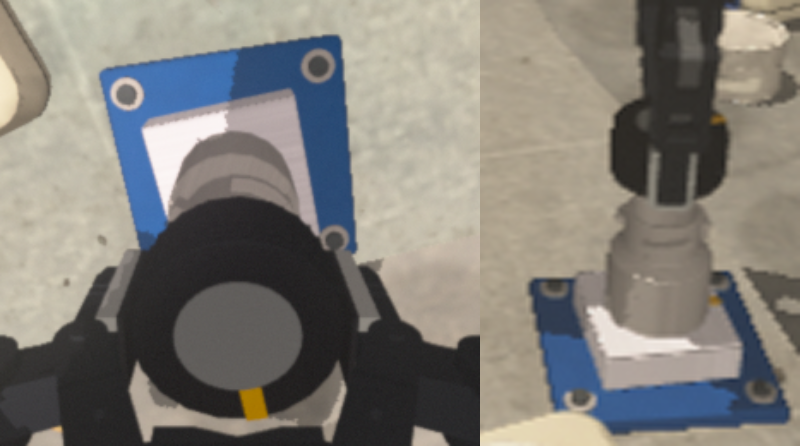

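The lid is held level about 2 cm above the mouth. Its mark is at crop (254,403), on the same side as the jar's mark, and the foot sits flat on the plate. Handing in.

```bash
python3 -c "
from rig import env
print(env.finish_job())"
```

```text
the job is handed in; nothing more can be done
None
```

The job is handed in: by my measurements, the jar is fully home on the stud and the lid is unscrewed, its mark within about 4° of the jar's, held level about 2 cm above the mouth; the hand-in call returned no verdict.

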